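# Hold the balancing-stand rotor heavy side down

## Task

The rotor on the blue balancing stand has one heavy side that cannot be seen. First slide the flat cover fully shut over the compartment with the small weights; then take the crank handle, turn the rotor by hand at least half a turn to feel where its heavy side is, and bring that side straight down. Finish while still gripping the handle, with the rotor still and its heavy side at the bottom, and leave the oil bottle, mug and grease tin behind the stand where they are.

Things in the scene. Friction and masses are not known exactly. Their poses are not given: they have to be found in the camera images.
- stand: Blue stand bolted down; origin on the worktop under its left bearing pillar; x to the rear, y left along the shaft to the crank, z up. Shaft 155 mm up; pillars 185 mm high at y 0 and -80 mm; between them the rotor, a closed 140 mm disc whose heavy side is hidden, at any angle to the crank. Grey block at the right: x -68..52, y -215..-105 mm, 44 mm high; well with weights in its rear half.
- rotor (a joint): Angle of rotor and crank, rad: 0 = handle straight above the shaft, grows as it goes from the top to the rear (stand +x) and down; turns freely many turns. Bearing drag (0.235 N m, 5 N at the handle, against the motion either way) keeps it where it is left; the heavy side pulls with 0.15 to 0.21 N m (3 to 4.3 N at the handle) when level with the shaft, none when above or below. The crank is balanced.
- handle_grip (a point): Grip point on the axis of the crank handle, 60 mm from the crank arm, at stand y = 90 mm. The handle is a black bar, 20 mm diameter, 92 mm long, parallel to the shaft (stand y) and 50 mm from it. It spins freely on its own pin, so a gripper pointing straight down across the bar can carry it round the whole circle, 105 to 205 mm above the worktop.
- cover (a joint): Slide of the flat aluminium cover on the grey block, m: 0 = parked over the front half, 0.055 = fully shut over the weights; grows to the rear (stand +x). Drags with about 1.5 N; a stop at each end.
- cover_rib (a point): Centre of the black upright rib by which the cover is slid, 66 mm above the worktop: 14 mm thick (stand x), 60 mm long (stand y), its top 74 mm and the cover's plate 50 mm above the worktop.
- oil_bottle: Bystander: small oil bottle with a spout, 46 mm diameter, 131 mm high, standing upright behind the stand; origin under its centre.
- bench_mug: Bystander: white mug, 88 mm diameter, 95 mm high, behind the stand; origin under its centre.
- grease_tin: Bystander: grey tin, 66 mm diameter, 52 mm high, behind the stand; origin under its centre.

How it is judged:
By the outcome, as a careful person would: the job done as asked, in the order asked, and still so for the second after the job is handed in, while the arm keeps its last pose, push and grip.
It also fails if it takes over 72 s, if anything falls off the work surface, if the arm or the gripper's body presses on something with over 40 N, if the wrist force passes 120 N, or if a joint passes its speed limit or range.

## Robot

A 7-joint arm with a two-finger parallel gripper is mounted at the origin on a cart in front of the work surface, level with it; the furniture and walls round the work are solid. World frame = base frame: x ahead of the robot, y to its left, z up, the work surface at z = 0. Lengths are in m, angles in rad, forces in N, time in s.
With the tool pointing down it reaches from about 0.425 to 0.875 m from the base axis. Payload 4.7 kg.
Tool frame: the origin (TCP) lies midway between the tips of the shut fingers; the grasp point (between the pads) lies 19 mm behind it; y points along the fingers, x is the direction in which the jaws open and shut, and the axes are right-handed (so a half turn about y gives the same grasp; the last joint's range is limited). The gripper opens to 85 mm and grips with 20 to 120 N. Pads are 22 mm wide; open, the fingers measure 114 mm over their backs; the gripper's body (76 mm by 85 mm) begins 54 mm behind the grasp point. The pads swing forward as they close: fully open they stand 13 mm farther back than shut.
Start: joints at [1.312, 0.321, -0.07, 1.45, 0.023, 1.371, -0.057], TCP at [0.175, -0.626, 0.231] pointing down, gripper open.
Joint ranges: [-2.86, 2.86], [-0.3, 2.09], [-1.38, 1.24], [0.06, 2.45], [-1.56, 4.7], [0.09, 2.05], [-2.69, 2.69]. Speed limits (rad/s): [2.57, 2.57, 3.14, 3.14, 3.14, 3.14, 3.14].

## Interface

Orientations are given as [roll, pitch, yaw] about the fixed x, y, z axes, in that order (R = Rz(yaw) Ry(pitch) Rx(roll)).
In Python, from plant import env, vision, nets gives the robot as it stands.
- The arm moves only by the tool play_rows, never from a script. Its argument "rows" is a list of rows, each an object of numbers: "fingers": the gripper command: -1 is shut, 1 is fully open, values between are in proportion; "tx", "ty", "tz": the shift along the tool's x, y, z in mm; "turn": the turn about the tool's y in rad. In form: [{"fingers": .., "tx": .., "ty": .., "tz": .., "turn": ..}, ...]. A call has exactly 8 rows; each row shifts and turns the commanded pose from where the row before left it, along the tool's axes as they then stand; what a row does not reach is not made up. A row lasts 1/8 s, in which the tool goes at most 62.5 mm and 10.7 degrees, less where a joint would pass 70% of its speed; a pose out of reach is approached as far as the arm can. A call is refused whole if a number of a shift passes 62.5 or a number of a turn 0.188, either way. A call with a gripper value outside its range is refused whole. The fingers move at their own pace and stop on an object; "grip_force" is the grip in N (left out, the last holds). Time passes only in rows, so rows that do not move let the fingers close, or fill a call up. It gives the time, the measured TCP pose, the force and the opening at its end, in the units of the state.
- env.read_state(): the state, without advancing time (a new reading comes with each control period).
- vision.get_image(name): name is "scene" or "top" or "wrist"; returns the picture (420x560x3 uint8, blue, green, red); there is no depth.
- vision.calibration(name): a dict with "mtx" (3x3 intrinsics, pixels), "R" (3x3) and "t" (3): a world point X has camera coordinates R X + t; the wrist camera has in their place "mount" (4x4, takes a point from camera to tool coordinates, whose origin is the TCP and whose axes are the tool frame's). Camera axes: x right, y down, z forward; pixel columns grow to the right and rows downward; lengths in m; the calibration is good to about 2 mm. A picture is of the moment at which its call begins: read the wrist's pose just before it. calibration takes no time and is no camera call.
- env.sign_off(): hands the job in, once; it reports no verdict.
Trained networks look in the newest picture that a camera, given by its name, has taken for a name from the list of things; names that differ only in an ending like _2 or _b are one class to them, and where a whole thing is asked for, a point or a joint stands for the part that bears it (a point fixed in the world has none). Each returns a list of dicts, best first, with "conf" (0 to 1); they miss things now and then, are a little off and sometimes report something else, mostly with a low value. They report only what shows in the picture. A call takes as long as a camera call.
- nets.spot_in(camera, target): "point" ([column, row] in pixels, amid what is visible of it).
- nets.spot_point(camera, target): "point" ([column, row] in pixels: a listed point, or the origin of a listed thing).
The state is a dict: "clock": time; "qpos": joint angles; "joint_vel": joint speeds; "joint_torque": joint torques, N m; "position": TCP position; "tool_rot": TCP orientation; "wrist_force": force on the tool from outside, world axes, zero at the start; "moment": the same for the moment, N m; "finger_gap": finger opening in m.
Only numpy, scipy, OpenCV 4.12 (cv2) and the standard library are available. Lean on these libraries where they do the work, as an engineer would, in place of code of your own. Each camera call takes 0.05 s, during which the arm holds its last target.

## Working session

There is one attempt and no reset: what is moved stays moved. The work goes in short steps, Python scripts to look and compute and a tool call to move; the robot and the scene stay as the last step left them, time stands still between calls to the robot, and variables do not carry over. Pictures are saved under pics/ and viewed, and the job is handed in when it is done.

Besides the shell and the picture viewer there is one more tool, called after ">>>" as name(argument=value, ...) on one line, values as JSON. play_rows: Moves the arm, as the interface text tells. Its arguments: {"type":"object","properties":{"rows":{"type":"array"},"grip_force":{"type":"number"}},"required":["rows"]}

```bash
ls; mkdir -p pics; python3 - <<'E'
from plant import env, vision, nets
import cv2,numpy as np
s=env.read_state()
for k,v in s.items(): print(k,np.round(v,3).tolist())
for n in ["scene","top","wrist"]:
    im=vision.get_image(n); cv2.imwrite(f"pics/{n}0.png",im)
    c=vision.calibration(n); print(n,{k:np.round(v,3).tolist() for k,v in c.items()})
    for t in ["stand","handle_grip","cover_rib"]:
        print(t,nets.spot_point(n,t)[:2])
    for t in ["rotor","cover"]: print(t,nets.spot_in(n,t)[:2])
print(env.read_state()["clock"])
E
```

```text
pics
clock 0.0
qpos [1.312, 0.322, -0.07, 1.452, 0.023, 1.371, -0.057]
joint_vel [-0.001, 0.0, -0.001, 0.0, 0.001, 0.001, 0.001]
joint_torque [-0.0, -49.358, -0.382, -31.433, 0.013, 0.012, -0.0]
position [0.175, -0.625, 0.23]
tool_rot [-1.571, 0.002, -1.298]
wrist_force [0.339, -1.006, 0.594]
moment [0.021, 0.037, 0.002]
finger_gap 0.085
scene {'mtx': [[417.43, 0.0, 283.122], [0.0, 417.43, 206.233], [0.0, 0.0, 1.0]], 'R': [[-0.692, -0.721, 0.012], [-0.521, 0.488, -0.7], [0.499, -0.491, -0.714]], 't': [0.3, 0.475, 0.586]}
stand [{'point': [305.8, 265.2], 'conf': 0.83}, {'point': [263.3, 200.7], 'conf': 0.54}]
handle_grip [{'point': [264.2, 198.5], 'conf': 0.56}]
cover_rib [{'point': [392.4, 252.7], 'conf': 0.9}]
rotor [{'point': [330.4, 211.3], 'conf': 0.55}]
cover [{'point': [386.5, 253.5], 'conf': 0.8}]
top {'mtx': [[420.13, 0.0, 283.176], [0.0, 420.13, 212.002], [0.0, 0.0, 1.0]], 'R': [[0.01, -1.0, -0.0], [-0.985, -0.009, -0.175], [0.175, 0.002, -0.985]], 't': [-0.164, 0.602, 0.885]}
stand [{'point': [284.0, 252.0], 'conf': 0.59}]
handle_grip [{'point': [256.6, 199.6], 'conf': 0.89}, {'point': [281.5, 249.7], 'conf': 0.18}]
cover_rib [{'point': [331.2, 310.5], 'conf': 0.65}]
rotor [{'point': [291.4, 250.9], 'conf': 0.6}]
cover [{'point': [334.0, 303.5], 'conf': 0.82}]
wrist {'mtx': [[315.867, 0.0, 281.902], [0.0, 315.867, 204.885], [0.0, 0.0, 1.0]], 'mount': [[1.0, -0.001, -0.001, -0.001], [0.001, -0.317, 0.948, -0.144], [-0.001, -0.948, -0.317, 0.082], [0.0, 0.0, 0.0, 1.0]]}
stand []
handle_grip []
cover_rib []
rotor []
cover []
0.9
```

View pics/scene0.png

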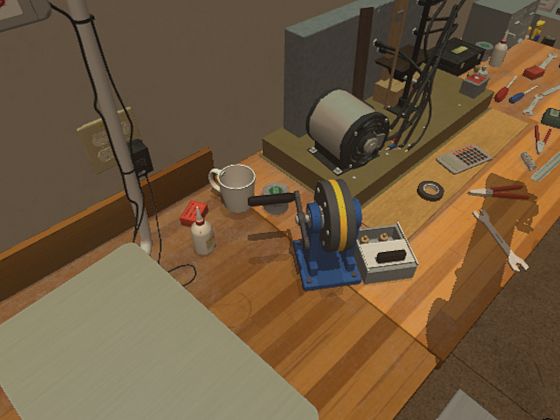

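View pics/top0.png

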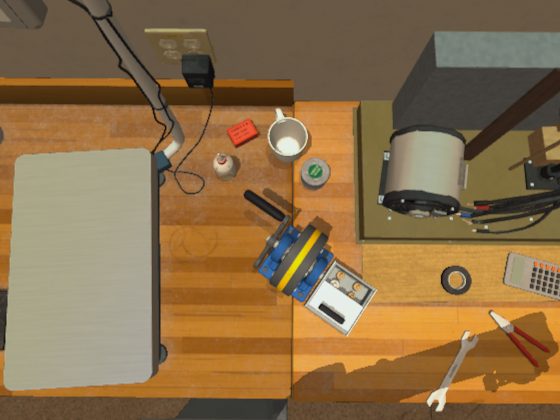

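```bash
cat > h.py <<'E'
import numpy as np,cv2
from scipy.optimize import least_squares
from plant import env,vision,nets
def ray(n,p):
    c=vision.calibration(n);K,R,t=[np.array(c[k]) for k in("mtx","R","t")]
    d=R.T@np.linalg.inv(K)@np.array([p[0],p[1],1]); return -R.T@t,d
def atz(n,p,z):
    o,d=ray(n,p); return o+d*(z-o[2])/d[2]
def tri(ps):
    A=np.zeros((3,3));b=np.zeros(3);
    for n,p in ps:
        o,d=ray(n,p);d/=np.linalg.norm(d);M=np.eye(3)-np.outer(d,d);A+=M;b+=M@o
    X=np.linalg.solve(A,b);return X
def proj(n,X):
    c=vision.calibration(n);K,R,t=[np.array(c[k]) for k in("mtx","R","t")]
    x=K@(R@np.asarray(X)+t);return x[:2]/x[2]
E
python3 - <<'E'
from h import *
for nm,a,b in [("stand",(305.8,265.2),(284,252)),("handle",(264.2,198.5),(256.6,199.6)),("rib",(392.4,252.7),(331.2,310.5))]:
    X=tri([("scene",a),("top",b)]);print(nm,X.round(4),proj("scene",X)-a,proj("top",X)-b)
print(atz("scene",(392.4,252.7),.066),atz("top",(331.2,310.5),.066))
print(atz("scene",(305.8,265.2),0),atz("top",(284,252),0))
E
```

```text
stand [ 0.5215 -0.1589 -0.009 ] [1.16061008 0.24161824] [-0.63385704 -0.93259906]
handle [ 0.6038 -0.1073  0.1766] [-1.00423081 -0.26540019] [0.61664037 0.84103605]
rib [ 0.3881 -0.2623  0.0712] [-1.66780067 -0.28236235] [0.80986323 1.43597495]
[ 0.38703313 -0.26833828  0.066     ] [ 0.39076557 -0.26123274  0.066     ]
[ 0.51943873 -0.15240794  0.        ] [ 0.51861357 -0.16044403  0.        ]
```

Both views agree: handle at rear-up (top view bar 245,192→285,218), cover parked to the front with its rib at (331,313), bystanders behind the stand. I'll zoom in to refine the stand pose.

```bash
python3 - <<'E'
import cv2
a=cv2.imread("pics/top0.png")[170:350,230:400]; cv2.imwrite("pics/topz.png",cv2.resize(a,None,fx=3.3,fy=3.3,interpolation=cv2.INTER_CUBIC))
a=cv2.imread("pics/scene0.png")[165:300,235:425]; cv2.imwrite("pics/scenez.png",cv2.resize(a,None,fx=4,fy=4,interpolation=cv2.INTER_CUBIC))
E
```

```text
(no output)
```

View pics/topz.png

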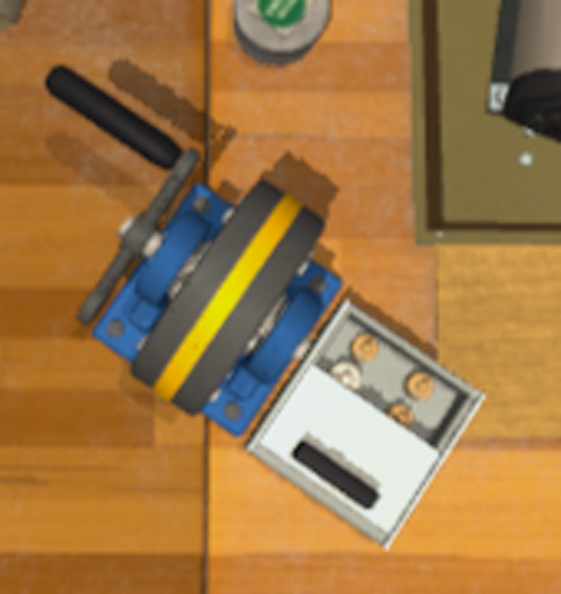

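View pics/scenez.png

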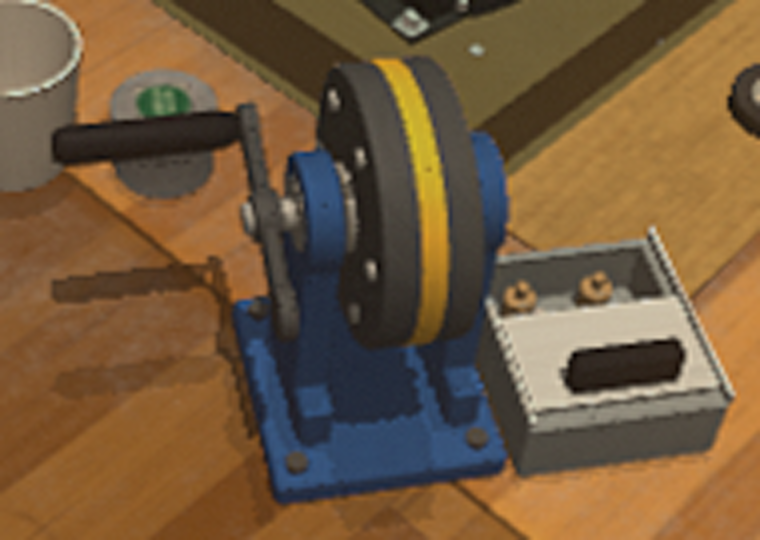

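```bash
cat > fit.py <<'E'
from h import *
T=lambda u,v:("top",(230+(u+.5)/3.3-.5,170+(v+.5)/3.3-.5)); S=lambda u,v:("scene",(235+(u+.5)/4-.5,165+(v+.5)/4-.5))
# obs: camera pixel, stand-frame fn of (phi,y0,xr)
H=lambda phi,y:np.array([.05*np.sin(phi),y,.155+.05*np.cos(phi)])
obs=[(T(348,298),lambda q:[.052,-.105,.044]),(T(484,398),lambda q:[.052,-.215,.044]),(T(388,547),lambda q:[-.068,-.215,.044]),(T(250,447),lambda q:[-.068,-.105,.044]),
(S(735,395),lambda q:[-.068,-.215,.044]),(S(530,430),lambda q:[-.068,-.105,.044]),(S(652,232),lambda q:[.052,-.215,.044]),
(T(62,82),lambda q:H(q[0],q[1]+.09)),(T(170,154),lambda q:H(q[0],q[1])),
(S(64,144),lambda q:H(q[0],q[1]+.09)),(S(236,128),lambda q:H(q[0],q[1])),
(T(336,472),lambda q:[q[2],-.16,.074]),(S(625,365),lambda q:[q[2],-.16,.066]),
(("top",(256.6,199.6)),lambda q:H(q[0],.09)),(("scene",(264.2,198.5)),lambda q:H(q[0],.09)),
(("top",(331.2,310.5)),lambda q:[q[2],-.16,.066]),(("scene",(392.4,252.7)),lambda q:[q[2],-.16,.066])]
def W(p,X):
    c,s=np.cos(p[2]),np.sin(p[2]);return np.array([p[0]+c*X[0]-s*X[1],p[1]+s*X[0]+c*X[1],X[2]])
f=lambda p:np.concatenate([proj(o[0],W(p,fn(p[3:])))-o[1] for o,fn in obs])
r=least_squares(f,[.52,-.155,-.63,1.1,.033,-.04],loss="soft_l1")
E
python3 - <<'E'
from fit import *
p=r.x;print(p.round(4));print(f(p).reshape(-1,2).round(1).tolist())
print("rib",W(p,[p[5],-.16,.066]),"shaft@90",W(p,[0,.09,.155]),"handle",W(p,H(p[3],.09)))
s=env.read_state();from scipy.spatial.transform import Rotation as R
print(R.from_euler("xyz",s["tool_rot"]).as_matrix().round(3))
E
```

```text
[ 0.5153 -0.1573 -0.5968  1.223   0.0284 -0.0472]
[[-0.0, -0.3], [0.8, -1.8], [-0.3, -0.2], [-0.9, 0.2], [-0.6, 1.9], [-0.1, 0.1], [-0.4, 0.4], [-1.9, -2.1], [3.1, 1.9], [-1.3, 0.1], [0.9, -0.9], [1.1, 0.2], [0.3, -1.6], [1.8, 0.9], [-0.5, 0.7], [0.9, 2.2], [-1.2, 1.6]]
rib [ 0.38630538 -0.26313393  0.066     ] shaft@90 [ 0.56584301 -0.08287119  0.155     ] handle [ 0.60472519 -0.10928715  0.17204036]
[[ 0.269  0.     0.963]
 [-0.963 -0.     0.269]
 [ 0.    -1.    -0.   ]]
```

>>> play_rows(rows=[{"fingers": 0.1, "tx": 0, "ty": 0, "tz": 0, "turn": -0.175}, {"fingers": 0.1, "tx": 0, "ty": 0, "tz": 0, "turn": -0.175}, {"fingers": 0.1, "tx": 0, "ty": 0, "tz": 0, "turn": -0.175}, {"fingers": 0.1, "tx": 0, "ty": 0, "tz": 0, "turn": -0.175}, {"fingers": 0.1, "tx": -7, "ty": 0, "tz": 50, "turn": 0}, {"fingers": 0.1, "tx": -7, "ty": 0, "tz": 50, "turn": 0}, {"fingers": 0.1, "tx": -7, "ty": 0, "tz": 50, "turn": 0}, {"fingers": 0.1, "tx": -7, "ty": 0, "tz": 50, "turn": 0}], grip_force=40)

```text
clock: 1.9
position: [0.2653, -0.4434, 0.2315]
tool_rot: [-1.571, -0.001, -0.598]
wrist_force: [0.7, 0.1, -0.4]
finger_gap: 0.0472
```

```bash
cat > st.py <<'E'
import numpy as np
from plant import env
P=[.5153,-.1573,-.5968]
def st():
    s=env.read_state();p=s["position"];c,n=np.cos(P[2]),np.sin(P[2])
    d=np.array(p)-[P[0],P[1],0];f=np.array(s["wrist_force"])
    L=lambda d:np.array([c*d[0]+n*d[1],-n*d[0]+c*d[1],d[2]])
    return s,L(d),L(f)
if __name__=="__main__":
    s,d,f=st();print("t",s["clock"],"stand mm",(d*1e3).round(1),"F",f.round(2),"rot",np.round(s["tool_rot"],3),"gap",round(s["finger_gap"],4),"q",np.round(s["qpos"],2))
E
python3 st.py
```

```text
t 1.9 stand mm [ -46.  -377.2  231.5] F [ 0.57  0.49 -0.39] rot [-1.571e+00 -1.000e-03 -5.980e-01] gap 0.0472 q [ 1.25  0.05 -0.27  1.77  0.01  1.32  0.37]
```

>>> play_rows(rows=[{"fingers": 0.1, "tx": 0, "ty": 0, "tz": 54, "turn": 0}, {"fingers": 0.1, "tx": 0, "ty": 0, "tz": 54, "turn": 0}, {"fingers": 0.1, "tx": 0, "ty": 0, "tz": 54, "turn": 0}, {"fingers": 0.1, "tx": -1, "ty": 0, "tz": 54, "turn": 0}, {"fingers": 0.1, "tx": 0, "ty": 40, "tz": 0, "turn": 0}, {"fingers": 0.1, "tx": 0, "ty": 40, "tz": 0, "turn": 0}, {"fingers": 0.1, "tx": 0, "ty": 0, "tz": 0, "turn": 0}, {"fingers": 0.1, "tx": 0, "ty": 0, "tz": 0, "turn": 0}])

```text
clock: 2.9
position: [0.3861, -0.2664, 0.1528]
tool_rot: [-1.571, -0.002, -0.598]
wrist_force: [0.6, -0.5, 0.1]
finger_gap: 0.0472
```

```bash
python3 st.py; python3 - <<'E'
from h import *
from scipy.spatial.transform import Rotation as R
s=env.read_state()
im=vision.get_image("wrist");cv2.imwrite("pics/w1.png",im)
c=vision.calibration("wrist");M=np.array(c["mount"]);K=np.array(c["mtx"])
Rt=R.from_euler("xyz",s["tool_rot"]).as_matrix();p=np.array(s["position"])
for d in nets.spot_point("wrist","cover_rib")[:2]:
    v=np.linalg.inv(K)@[*d["point"],1];o=Rt@M[:3,3]+p;v=Rt@M[:3,:3]@v
    X=o+v*(.066-o[2])/v[2]
    print(d,X.round(4),"tool-rel mm",(Rt.T@(X-p)*1e3).round(1))
E
```

```text
t 2.9 stand mm [ -45.5 -162.9  152.8] F [ 0.78 -0.1   0.05] rot [-1.571 -0.002 -0.598] gap 0.0472 q [ 1.04  0.01 -0.49  1.97  0.01  1.16 -0.05]
{'point': [278.2, 206.0], 'conf': 0.9} [ 0.3864 -0.2608  0.066 ] tool-rel mm [-3.1 86.8  4.9]
```

View pics/w1.png

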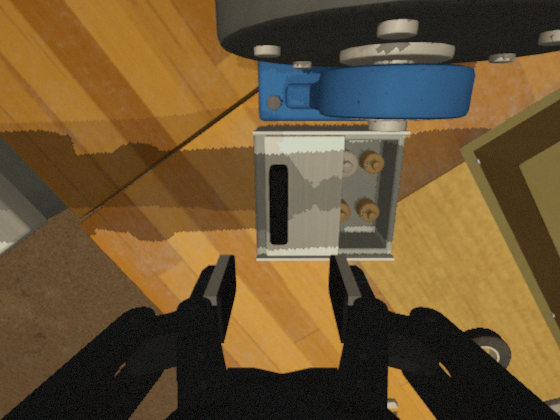

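Wrist view: rib at (279,205), upright in the image, so yaw is good; it lies ~3 mm front of the TCP. Descend and grip.

>>> play_rows(rows=[{"fingers": 0.1, "tx": -3, "ty": 32, "tz": 3, "turn": 0}, {"fingers": 0.1, "tx": 0, "ty": 32, "tz": 0, "turn": 0}, {"fingers": 0.1, "tx": 0, "ty": 30, "tz": 0, "turn": 0}, {"fingers": 0.1, "tx": 0, "ty": 0, "tz": 0, "turn": 0}, {"fingers": -1, "tx": 0, "ty": 0, "tz": 0, "turn": 0}, {"fingers": -1, "tx": 0, "ty": 0, "tz": 0, "turn": 0}, {"fingers": -1, "tx": 0, "ty": 0, "tz": 0, "turn": 0}, {"fingers": -1, "tx": 0, "ty": 0, "tz": 0, "turn": 0}], grip_force=30)

```text
clock: 4.0
position: [0.3858, -0.2627, 0.0592]
tool_rot: [-1.572, -0.003, -0.598]
wrist_force: [0.0, -0.2, 7.1]
finger_gap: 0.0131
```

```bash
python3 st.py
```

```text
t 4.0 stand mm [ -47.9 -159.9   59.2] F [ 0.1  -0.13  7.12] rot [-1.572 -0.003 -0.598] gap 0.0131 q [ 1.02  0.13 -0.5   2.07  0.07  0.96 -0.12]
```

>>> play_rows(rows=[{"fingers": -1, "tx": 5, "ty": -2, "tz": 0, "turn": 0}, {"fingers": -1, "tx": 10, "ty": 0, "tz": 0, "turn": 0}, {"fingers": -1, "tx": 10, "ty": 0, "tz": 0, "turn": 0}, {"fingers": -1, "tx": 10, "ty": 0, "tz": 0, "turn": 0}, {"fingers": -1, "tx": 10, "ty": 0, "tz": 0, "turn": 0}, {"fingers": -1, "tx": 6, "ty": 0, "tz": 0, "turn": 0}, {"fingers": -1, "tx": 4, "ty": 0, "tz": 0, "turn": 0}, {"fingers": -1, "tx": 2, "ty": 0, "tz": 0, "turn": 0}])

```text
clock: 5.0
position: [0.4247, -0.2891, 0.059]
tool_rot: [-1.573, 0.02, -0.598]
wrist_force: [-24.8, 15.9, 27.2]
finger_gap: 0.0132
```

```bash
python3 st.py
```

```text
t 5.0 stand mm [  -0.9 -160.    59. ] F [-29.4   -0.77  27.25] rot [-1.573  0.02  -0.598] gap 0.0132 q [ 0.99  0.24 -0.49  1.95  0.13  1.01 -0.16]
```

```bash
python3 - <<'E'
from h import *
im=vision.get_image("scene");cv2.imwrite("pics/s2.png",cv2.resize(im[130:300,260:450],None,fx=3.4,fy=3.4,interpolation=cv2.INTER_CUBIC))
im=vision.get_image("top");cv2.imwrite("pics/t2.png",cv2.resize(im[200:360,230:420],None,fx=3.4,fy=3.4,interpolation=cv2.INTER_CUBIC))
im=vision.get_image("wrist");cv2.imwrite("pics/w2.png",im)
E
python3 st.py
```

```text
t 5.15 stand mm [  -0.9 -160.    59.1] F [-26.44  -0.    25.24] rot [-1.573  0.02  -0.598] gap 0.0132 q [ 0.99  0.24 -0.49  1.95  0.13  1.   -0.16]
```

View pics/s2.png

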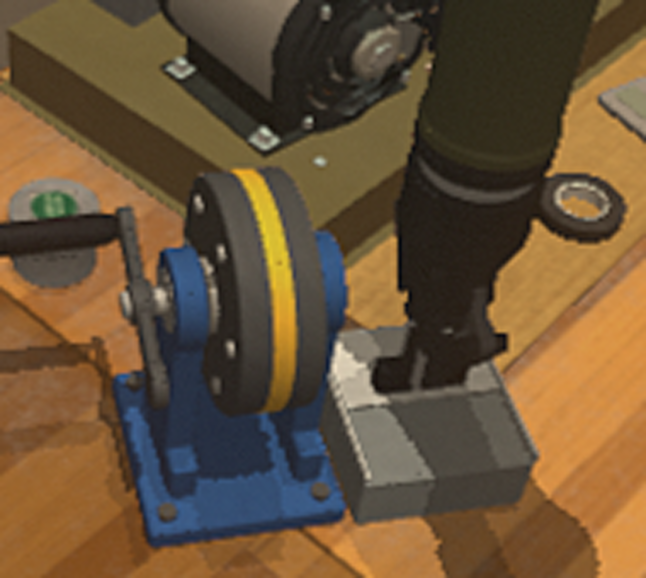

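View pics/w2.png

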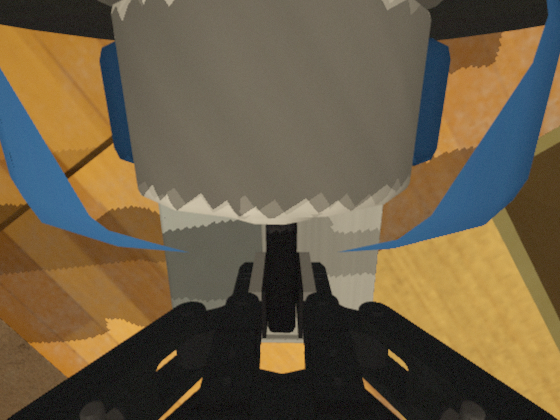

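View pics/t2.png

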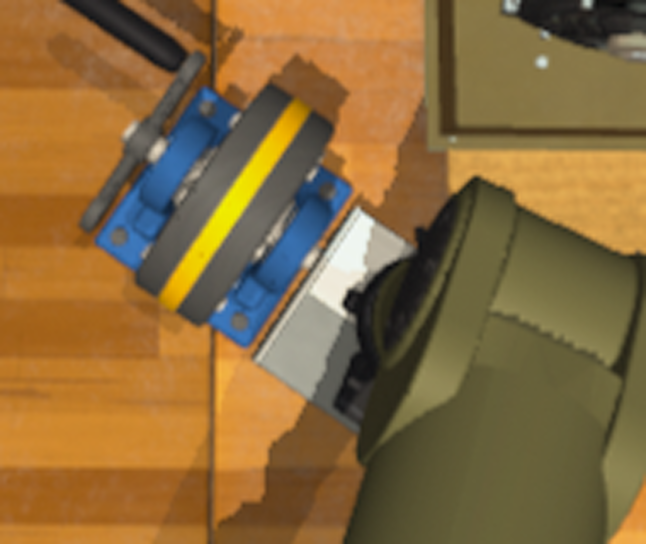

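```bash
python3 - <<'E'
from h import *
P=[.5153,-.1573,-.5968];c,n=np.cos(P[2]),np.sin(P[2])
def L(X):
    d=X-np.array([P[0],P[1],0]);return (1e3*np.array([c*d[0]+n*d[1],-n*d[0]+c*d[1],d[2]])).round(1)
for u,v,z in [(360,408,.05),(495,387,.05),(335,335,.05),(345,352,.05),(350,490,.044),(530,460,.044),(385,388,.06),(378,360,.074)]:
    print((u,v,z),L(atz("scene",(260+u/3.4,130+v/3.4),z)))
for u,v,z in [(528,408,.05),(735,395,.05),(500,318,.05),(660,297,.05),(530,430,.044)]:
    print("init",(u,v,z),L(atz("scene",(235+u/4,165+v/4),z)))
for u,v,z in [(258,358,.05),(360,205,.05),(305,285,.05)]: print("top",(u,v),L(atz("top",(230+u/3.4,200+v/3.4),z)))
E
```

```text
(360, 408, 0.05) [ -16.3 -118.    50. ]
(495, 387, 0.05) [ -13.6 -208.2   50. ]
(335, 335, 0.05) [  44.9 -120.3   50. ]
(345, 352, 0.05) [  29.7 -122.5   50. ]
(350, 490, 0.044) [-71.2 -95.4  44. ]
(530, 460, 0.044) [ -67.3 -211.2   44. ]
(385, 388, 0.06) [ -10.9 -134.4   60. ]
(378, 360, 0.074) [   0.7 -131.3   74. ]
init (528, 408, 0.05) [ -59.4 -106.8   50. ]
init (735, 395, 0.05) [ -68.5 -215.5   50. ]
init (500, 318, 0.05) [   0.2 -110.1   50. ]
init (660, 297, 0.05) [   0.6 -200.8   50. ]
init (530, 430, 0.044) [ -68.8 -105.9   44. ]
top (258, 358) [ -66.3 -107.    50. ]
top (360, 205) [  51.1 -106.9   50. ]
top (305, 285) [ -11.4 -106.1   50. ]
```

>>> play_rows(rows=[{"fingers": -1, "tx": 0, "ty": -3, "tz": 0, "turn": 0}, {"fingers": -1, "tx": 0, "ty": -3, "tz": 0, "turn": 0}, {"fingers": -1, "tx": 2, "ty": 0, "tz": 0, "turn": 0}, {"fingers": -1, "tx": 2, "ty": 0, "tz": 0, "turn": 0}, {"fingers": -1, "tx": 2, "ty": 0, "tz": 0, "turn": 0}, {"fingers": -1, "tx": 0, "ty": 0, "tz": 0, "turn": 0}, {"fingers": -1, "tx": 0, "ty": 0, "tz": 0, "turn": 0}, {"fingers": -1, "tx": 0, "ty": 0, "tz": 0, "turn": 0}])

```text
clock: 6.15
position: [0.4247, -0.2891, 0.0593]
tool_rot: [-1.572, 0.032, -0.598]
wrist_force: [-22.5, 15.2, 0.7]
finger_gap: 0.0132
```

```bash
python3 st.py
```

```text
t 6.15 stand mm [  -0.9 -159.9   59.3] F [-27.13  -0.1    0.73] rot [-1.572  0.032 -0.598] gap 0.0132 q [ 0.99  0.25 -0.49  1.94  0.14  1.02 -0.16]
```

```bash
python3 - <<'E'
from st import *
s,d,f=st();c,n=np.cos(P[2]),np.sin(P[2]);m=s["moment"];print(f.round(1),[round(c*m[0]+n*m[1],2),round(-n*m[0]+c*m[1],2),round(m[2],2)])
E
```

```text
[-27.1  -0.1   0.7] [np.float64(0.01), np.float64(5.27), np.float64(0.06)]
```

>>> play_rows(rows=[{"fingers": -1, "tx": -5, "ty": 0, "tz": 0, "turn": 0}, {"fingers": -1, "tx": -4, "ty": 0, "tz": 0, "turn": 0}, {"fingers": 0.1, "tx": 0, "ty": 0, "tz": 0, "turn": 0}, {"fingers": 0.1, "tx": 0, "ty": 0, "tz": 0, "turn": 0}, {"fingers": 0.1, "tx": 0, "ty": 0, "tz": 0, "turn": 0}, {"fingers": 0.1, "tx": 0, "ty": 0, "tz": 0, "turn": 0}, {"fingers": 0.1, "tx": 0, "ty": -30, "tz": 0, "turn": 0}, {"fingers": 0.1, "tx": 0, "ty": -40, "tz": 0, "turn": 0}])

```text
clock: 7.15
position: [0.4287, -0.2918, 0.1356]
tool_rot: [-1.571, 0.002, -0.598]
wrist_force: [0.2, -1.0, 0.2]
finger_gap: 0.047
```

```bash
python3 st.py
```

```text
t 7.15 stand mm [   3.9 -159.9  135.6] F [ 0.74 -0.69  0.25] rot [-1.571  0.002 -0.598] gap 0.047 q [ 1.01  0.15 -0.5   1.88  0.08  1.14 -0.11]
```

>>> play_rows(rows=[{"fingers": 0.1, "tx": 0, "ty": -62, "tz": 0, "turn": 0}, {"fingers": 0.1, "tx": 0, "ty": -62, "tz": 0, "turn": 0}, {"fingers": 0.5, "tx": 8, "ty": 0, "tz": 50, "turn": 0}, {"fingers": 0.5, "tx": 9, "ty": 0, "tz": 50, "turn": 0}, {"fingers": 0.5, "tx": 9, "ty": 0, "tz": 50, "turn": 0}, {"fingers": 0.5, "tx": 9, "ty": 0, "tz": 50, "turn": 0}, {"fingers": 0.5, "tx": 8, "ty": 0, "tz": 50, "turn": 0}, {"fingers": 0.5, "tx": 0, "ty": 0, "tz": 0, "turn": 0}])

```text
clock: 8.15
position: [0.6075, -0.1042, 0.2594]
tool_rot: [-1.567, 0.001, -0.59]
wrist_force: [0.1, -0.1, 0.6]
finger_gap: 0.0641
```

```bash
python3 st.py; python3 - <<'E'
from h import *
from scipy.spatial.transform import Rotation as R
s=env.read_state()
im=vision.get_image("wrist");cv2.imwrite("pics/w3.png",im)
c=vision.calibration("wrist");M=np.array(c["mount"]);K=np.array(c["mtx"])
Rt=R.from_euler("xyz",s["tool_rot"]).as_matrix();p=np.array(s["position"])
for d in nets.spot_point("wrist","handle_grip")[:2]:
    v=np.linalg.inv(K)@[*d["point"],1];o=Rt@M[:3,3]+p;v=Rt@M[:3,:3]@v
    X=o+v*(.172-o[2])/v[2]
    print(d,X.round(4),"tool-rel mm",(Rt.T@(X-p)*1e3).round(1))
im=vision.get_image("scene");cv2.imwrite("pics/s3.png",cv2.resize(im[130:300,230:450],None,fx=3.4,fy=3.4,interpolation=cv2.INTER_CUBIC))
E
```

```text
t 8.15 stand mm [ 46.4  95.7 259.4] F [ 0.14 -0.08  0.57] rot [-1.567e+00  1.000e-03 -5.900e-01] gap 0.0641 q [ 0.68  0.3  -0.68  1.48  0.19  1.42 -0.6 ]
{'point': [282.9, 214.8], 'conf': 0.82} [ 0.6066 -0.1063  0.172 ] tool-rel mm [ 0.5 87.4 -2.6]
```

View pics/w3.png

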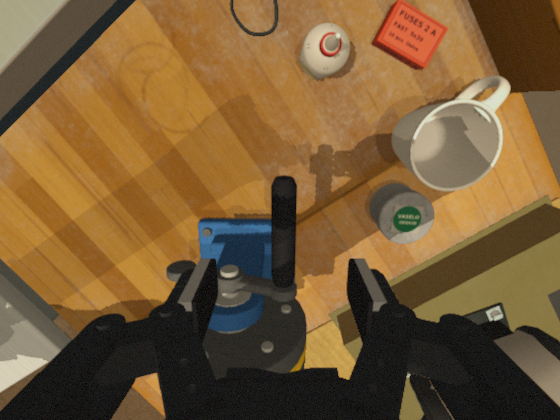

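View pics/s3.png

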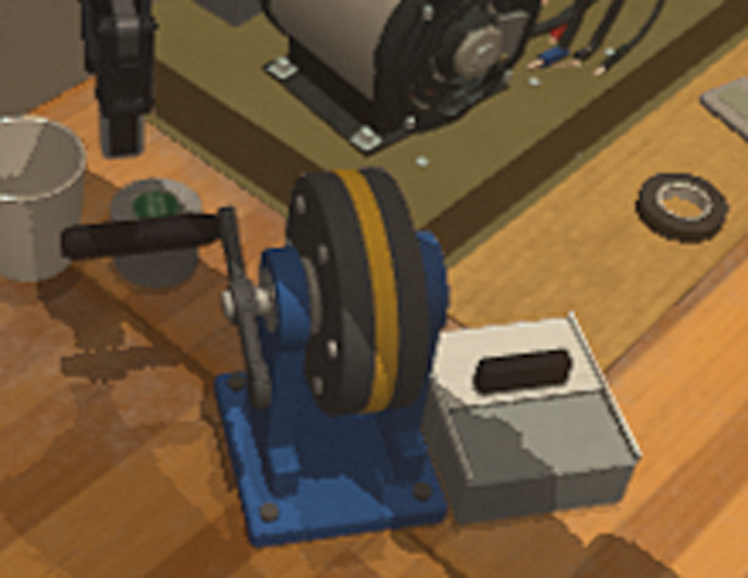

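```bash
python3 - <<'E'
from h import *
P=[.5153,-.1573,-.5968];c,n=np.cos(P[2]),np.sin(P[2])
def L(X):
    d=X-np.array([P[0],P[1],0]);return (1e3*np.array([c*d[0]+n*d[1],-n*d[0]+c*d[1],d[2]])).round(1)
print("mug",L(atz("top",(287,139),.09)),"bottle",L(atz("top",(223,165),.07)),"tin",L(atz("top",(315,172),.05)))
E
```

```text
mug [207.3 131.9  90. ] bottle [ 81.7 218.9  70. ] tin [191.   42.7  50. ]
```

>>> play_rows(rows=[{"fingers": 0.5, "tx": 0, "ty": 36, "tz": -4, "turn": 0}, {"fingers": 0.5, "tx": 0, "ty": 36, "tz": 0, "turn": 0}, {"fingers": 0.5, "tx": 0, "ty": 34, "tz": 0, "turn": 0}, {"fingers": 0.5, "tx": 0, "ty": 0, "tz": 0, "turn": 0}, {"fingers": -1, "tx": 0, "ty": 0, "tz": 0, "turn": 0}, {"fingers": -1, "tx": 0, "ty": 0, "tz": 0, "turn": 0}, {"fingers": -1, "tx": 0, "ty": 0, "tz": 0, "turn": 0}, {"fingers": -1, "tx": 0, "ty": 0, "tz": 0, "turn": 0}], grip_force=40)

```text
clock: 9.3
position: [0.6033, -0.1127, 0.1549]
tool_rot: [-1.571, -0.001, -0.598]
wrist_force: [-4.2, 0.9, 6.9]
finger_gap: 0.0186
```

```bash
python3 st.py
```

```text
t 9.3 stand mm [ 47.7  86.3 154.9] F [-3.97 -1.65  6.9 ] rot [-1.571e+00 -1.000e-03 -5.980e-01] gap 0.0186 q [ 0.68  0.36 -0.66  1.63  0.23  1.23 -0.63]
```

```bash
cat > rows.py <<'E'
import sys,json,numpy as np
def rows(a,b,n=8,x0=None,z0=None):
    ph=np.linspace(a,b,n+1);X=50*np.sin(ph);Z=50*np.cos(ph)
    if x0 is not None:X[0]=x0;Z[0]=z0
    rx=np.round(np.round(X,1)[1:]-np.round(X,1)[:-1],1);rz=np.round(np.round(Z,1)[1:]-np.round(Z,1)[:-1],1)
    return [(float(x),float(-z)) for x,z in zip(rx,rz)]
if __name__=="__main__":
    a=float(sys.argv[1]);d=float(sys.argv[2])
    for k in range(int(sys.argv[3])): print(round(a+d*(k+1),4),rows(a+d*k,a+d*(k+1)))
E
python3 rows.py 1.19 0.785 8
```

```text
1.975 [(1.6, 4.7), (1.2, 4.7), (0.6, 4.9), (0.2, 4.9), (-0.3, 4.9), (-0.8, 4.8), (-1.2, 4.8), (-1.7, 4.6)]
2.76 [(-2.2, 4.4), (-2.5, 4.2), (-3.0, 3.9), (-3.3, 3.6), (-3.7, 3.2), (-4.0, 2.9), (-4.2, 2.5), (-4.5, 2.0)]
3.545 [(-4.6, 1.6), (-4.8, 1.1), (-4.8, 0.7), (-4.9, 0.2), (-4.9, -0.3), (-4.9, -0.8), (-4.7, -1.2), (-4.6, -1.7)]
4.33 [(-4.4, -2.2), (-4.2, -2.5), (-3.9, -3.0), (-3.6, -3.3), (-3.3, -3.7), (-2.9, -4.0), (-2.4, -4.2), (-2.1, -4.4)]
5.115 [(-1.6, -4.7), (-1.1, -4.7), (-0.7, -4.9), (-0.2, -4.9), (0.3, -4.9), (0.8, -4.8), (1.2, -4.8), (1.7, -4.6)]
5.9 [(2.1, -4.4), (2.6, -4.2), (3.0, -3.9), (3.3, -3.6), (3.7, -3.3), (3.9, -2.8), (4.3, -2.5), (4.4, -2.1)]
6.685 [(4.6, -1.6), (4.8, -1.1), (4.9, -0.7), (4.9, -0.2), (4.9, 0.3), (4.8, 0.8), (4.8, 1.2), (4.6, 1.7)]
7.47 [(4.4, 2.1), (4.2, 2.6), (3.9, 2.9), (3.6, 3.4), (3.2, 3.6), (2.9, 4.0), (2.5, 4.2), (2.1, 4.5)]
```

>>> play_rows(rows=[{"fingers": -1, "tx": 1.6, "ty": 4.7, "tz": 0, "turn": 0}, {"fingers": -1, "tx": 1.2, "ty": 4.7, "tz": 0, "turn": 0}, {"fingers": -1, "tx": 0.6, "ty": 4.9, "tz": 0, "turn": 0}, {"fingers": -1, "tx": 0.2, "ty": 4.9, "tz": 0, "turn": 0}, {"fingers": -1, "tx": -0.3, "ty": 4.9, "tz": 0, "turn": 0}, {"fingers": -1, "tx": -0.8, "ty": 4.8, "tz": 0, "turn": 0}, {"fingers": -1, "tx": -1.2, "ty": 4.8, "tz": 0, "turn": 0}, {"fingers": -1, "tx": -1.7, "ty": 4.6, "tz": 0, "turn": 0}])

```text
clock: 10.3
position: [0.6008, -0.111, 0.1163]
tool_rot: [-1.573, 0.005, -0.597]
wrist_force: [-11.3, 3.5, 12.9]
finger_gap: 0.0182
```

```bash
cat > log.py <<'E'
from st import *
import json,sys
s,d,f=st();c,n=np.cos(P[2]),np.sin(P[2])
x,z=d[0]*1e3,d[2]*1e3-136;ph=np.arctan2(x,z)
t=np.array([np.cos(ph),-np.sin(ph)]);r=np.array([np.sin(ph),np.cos(ph)])
F=np.array([f[0],f[2]]);rec=dict(t=s["clock"],x=x,y=d[1]*1e3,z=d[2]*1e3,ph=ph,Ft=float(F@t),Fr=float(F@r),Fy=f[1],dir=int(sys.argv[1]),v=list(map(float,s["joint_vel"])))
open("log.jsonl","a").write(json.dumps(rec)+"\n")
print({k:round(v,2) for k,v in rec.items() if k!="v"},"R",round(float(np.hypot(x,z)),1),"gap",round(s["finger_gap"],4),"rot",np.round(s["tool_rot"],3))
E
python3 log.py 1
```

```text
{'t': 10.3, 'x': np.float64(44.72), 'y': np.float64(86.36), 'z': np.float64(116.34), 'ph': np.float64(1.98), 'Ft': -7.22, 'Fr': -15.53, 'Fy': np.float64(-3.49), 'dir': 1} R 48.8 gap 0.0182 rot [-1.573  0.005 -0.597]
```

>>> play_rows(rows=[{"fingers": -1, "tx": -3.2, "ty": 4.4, "tz": 0, "turn": 0}, {"fingers": -1, "tx": -3.5, "ty": 4.2, "tz": 0, "turn": 0}, {"fingers": -1, "tx": -3.5, "ty": 3.9, "tz": 0, "turn": 0}, {"fingers": -1, "tx": -3.3, "ty": 3.6, "tz": 0, "turn": 0}, {"fingers": -1, "tx": -3.7, "ty": 3.2, "tz": 0, "turn": 0}, {"fingers": -1, "tx": -4.0, "ty": 2.9, "tz": 0, "turn": 0}, {"fingers": -1, "tx": -4.2, "ty": 2.5, "tz": 0, "turn": 0}, {"fingers": -1, "tx": -4.5, "ty": 2.0, "tz": 0, "turn": 0}])

```text
clock: 11.3
position: [0.58, -0.0968, 0.0928]
tool_rot: [-1.572, -0.005, -0.598]
wrist_force: [-6.0, -2.1, 21.3]
finger_gap: 0.0186
```

```bash
python3 log.py 1
```

```text
{'t': 11.3, 'x': np.float64(19.52), 'y': np.float64(86.38), 'z': np.float64(92.81), 'ph': np.float64(2.72), 'Ft': -5.34, 'Fr': -20.91, 'Fy': np.float64(-5.1), 'dir': 1} R 47.4 gap 0.0186 rot [-1.572 -0.005 -0.598]
```

>>> play_rows(rows=[{"fingers": -1, "tx": -4.6, "ty": 1.6, "tz": 0, "turn": 0}, {"fingers": -1, "tx": -4.8, "ty": 1.1, "tz": 0, "turn": 0}, {"fingers": -1, "tx": -4.8, "ty": 0.7, "tz": 0, "turn": 0}, {"fingers": -1, "tx": -4.9, "ty": 0.2, "tz": 0, "turn": 0}, {"fingers": -1, "tx": -4.9, "ty": -0.3, "tz": 0, "turn": 0}, {"fingers": -1, "tx": -4.9, "ty": -0.8, "tz": 0, "turn": 0}, {"fingers": -1, "tx": -4.7, "ty": -1.2, "tz": 0, "turn": 0}, {"fingers": -1, "tx": -4.6, "ty": -1.7, "tz": 0, "turn": 0}])

```text
clock: 12.3
position: [0.5507, -0.0768, 0.0921]
tool_rot: [-1.569, -0.01, -0.598]
wrist_force: [2.0, -3.8, 8.1]
finger_gap: 0.018
```

```bash
python3 log.py 1
```

```text
{'t': 12.3, 'x': np.float64(-15.94), 'y': np.float64(86.45), 'z': np.float64(92.14), 'ph': np.float64(-2.79), 'Ft': -0.81, 'Fr': -8.91, 'Fy': np.float64(-1.98), 'dir': 1} R 46.7 gap 0.018 rot [-1.569 -0.01  -0.598]
```

>>> play_rows(rows=[{"fingers": -1, "tx": -4.4, "ty": -3.2, "tz": 0, "turn": 0}, {"fingers": -1, "tx": -4.2, "ty": -3.0, "tz": 0, "turn": 0}, {"fingers": -1, "tx": -3.9, "ty": -3.0, "tz": 0, "turn": 0}, {"fingers": -1, "tx": -3.6, "ty": -3.3, "tz": 0, "turn": 0}, {"fingers": -1, "tx": -3.3, "ty": -3.7, "tz": 0, "turn": 0}, {"fingers": -1, "tx": -2.9, "ty": -4.0, "tz": 0, "turn": 0}, {"fingers": -1, "tx": -2.4, "ty": -4.2, "tz": 0, "turn": 0}, {"fingers": -1, "tx": -2.1, "ty": -4.4, "tz": 0, "turn": 0}])

```text
clock: 13.3
position: [0.5262, -0.0603, 0.1186]
tool_rot: [-1.57, -0.005, -0.598]
wrist_force: [4.8, -4.2, 1.4]
finger_gap: 0.0185
```

```bash
python3 log.py 1
```

```text
{'t': 13.3, 'x': np.float64(-45.48), 'y': np.float64(86.42), 'z': np.float64(118.56), 'ph': np.float64(-1.94), 'Ft': -0.99, 'Fr': -6.42, 'Fy': np.float64(-0.74), 'dir': 1} R 48.7 gap 0.0185 rot [-1.57  -0.005 -0.598]
```

>>> play_rows(rows=[{"fingers": -1, "tx": -1.6, "ty": -4.7, "tz": 0, "turn": 0}, {"fingers": -1, "tx": -1.1, "ty": -4.7, "tz": 0, "turn": 0}, {"fingers": -1, "tx": -0.7, "ty": -4.9, "tz": 0, "turn": 0}, {"fingers": -1, "tx": -0.2, "ty": -4.9, "tz": 0, "turn": 0}, {"fingers": -1, "tx": 0.3, "ty": -4.9, "tz": 0, "turn": 0}, {"fingers": -1, "tx": 0.8, "ty": -4.8, "tz": 0, "turn": 0}, {"fingers": -1, "tx": 1.2, "ty": -4.8, "tz": 0, "turn": 0}, {"fingers": -1, "tx": 1.7, "ty": -4.6, "tz": 0, "turn": 0}])

```text
clock: 14.3
position: [0.5244, -0.059, 0.1556]
tool_rot: [-1.571, 0.001, -0.598]
wrist_force: [3.2, -0.9, -3.8]
finger_gap: 0.0184
```

```bash
python3 log.py 1
```

```text
{'t': 14.3, 'x': np.float64(-47.72), 'y': np.float64(86.36), 'z': np.float64(155.63), 'ph': np.float64(-1.18), 'Ft': -2.33, 'Fr': -4.36, 'Fy': np.float64(1.05), 'dir': 1} R 51.6 gap 0.0184 rot [-1.571e+00  1.000e-03 -5.980e-01]
```

>>> play_rows(rows=[{"fingers": -1, "tx": 2.1, "ty": -4.4, "tz": 0, "turn": 0}, {"fingers": -1, "tx": 2.6, "ty": -4.2, "tz": 0, "turn": 0}, {"fingers": -1, "tx": 3.0, "ty": -3.9, "tz": 0, "turn": 0}, {"fingers": -1, "tx": 3.3, "ty": -3.6, "tz": 0, "turn": 0}, {"fingers": -1, "tx": 3.7, "ty": -3.3, "tz": 0, "turn": 0}, {"fingers": -1, "tx": 3.9, "ty": -2.8, "tz": 0, "turn": 0}, {"fingers": -1, "tx": 4.3, "ty": -2.5, "tz": 0, "turn": 0}, {"fingers": -1, "tx": 4.4, "ty": -2.1, "tz": 0, "turn": 0}])

```text
clock: 15.3
position: [0.5448, -0.073, 0.1837]
tool_rot: [-1.573, 0.006, -0.597]
wrist_force: [-10.0, 5.3, 10.2]
finger_gap: 0.0182
```

```bash
python3 log.py 1
```

```text
{'t': 15.3, 'x': np.float64(-22.94), 'y': np.float64(86.31), 'z': np.float64(183.69), 'ph': np.float64(-0.45), 'Ft': -5.66, 'Fr': 14.06, 'Fy': np.float64(-1.24), 'dir': 1} R 52.9 gap 0.0182 rot [-1.573  0.006 -0.597]
```

>>> play_rows(rows=[{"fingers": -1, "tx": 4.6, "ty": -1.6, "tz": 0, "turn": 0}, {"fingers": -1, "tx": 4.8, "ty": -1.1, "tz": 0, "turn": 0}, {"fingers": -1, "tx": 4.9, "ty": -0.7, "tz": 0, "turn": 0}, {"fingers": -1, "tx": 4.9, "ty": -0.2, "tz": 0, "turn": 0}, {"fingers": -1, "tx": 4.9, "ty": 0.3, "tz": 0, "turn": 0}, {"fingers": -1, "tx": 4.8, "ty": 0.8, "tz": 0, "turn": 0}, {"fingers": -1, "tx": 4.8, "ty": 1.2, "tz": 0, "turn": 0}, {"fingers": -1, "tx": 4.6, "ty": 1.7, "tz": 0, "turn": 0}])

```text
clock: 16.3
position: [0.5801, -0.0969, 0.1854]
tool_rot: [-1.571, -0.003, -0.598]
wrist_force: [-3.3, 0.8, 10.1]
finger_gap: 0.0188
```

```bash
python3 log.py 1
```

```text
{'t': 16.3, 'x': np.float64(19.7), 'y': np.float64(86.38), 'z': np.float64(185.45), 'ph': np.float64(0.38), 'Ft': -6.73, 'Fr': 8.23, 'Fy': np.float64(-1.18), 'dir': 1} R 53.2 gap 0.0188 rot [-1.571 -0.003 -0.598]
```

>>> play_rows(rows=[{"fingers": -1, "tx": 4.4, "ty": 2.1, "tz": 0, "turn": 0}, {"fingers": -1, "tx": 4.2, "ty": 2.6, "tz": 0, "turn": 0}, {"fingers": -1, "tx": 3.9, "ty": 2.9, "tz": 0, "turn": 0}, {"fingers": -1, "tx": 3.6, "ty": 3.4, "tz": 0, "turn": 0}, {"fingers": -1, "tx": 3.2, "ty": 3.6, "tz": 0, "turn": 0}, {"fingers": -1, "tx": 2.9, "ty": 4.0, "tz": 0, "turn": 0}, {"fingers": -1, "tx": 2.5, "ty": 4.2, "tz": 0, "turn": 0}, {"fingers": -1, "tx": 2.1, "ty": 4.5, "tz": 0, "turn": 0}])

```text
clock: 17.3
position: [0.6025, -0.1122, 0.1575]
tool_rot: [-1.57, -0.003, -0.598]
wrist_force: [-2.8, 1.5, 8.0]
finger_gap: 0.0184
```

```bash
python3 log.py 1
```

```text
{'t': 17.3, 'x': np.float64(46.79), 'y': np.float64(86.37), 'z': np.float64(157.51), 'ph': np.float64(1.14), 'Ft': -8.62, 'Fr': 0.49, 'Fy': np.float64(-0.29), 'dir': 1} R 51.5 gap 0.0184 rot [-1.57  -0.003 -0.598]
```

```bash
cat > ana.py <<'E'
import json,numpy as np
from scipy.optimize import least_squares
L=[json.loads(l) for l in open("log.jsonl")]
x=np.array([l["x"] for l in L]);z=np.array([l["z"] for l in L]);D=np.array([l["dir"] for l in L])
Ft=np.array([l["Ft"] for l in L]);Fr=np.array([l["Fr"] for l in L]);ph0=np.array([l["ph"] for l in L])
Fx=Ft*np.cos(ph0)+Fr*np.sin(ph0);Fz=-Ft*np.sin(ph0)+Fr*np.cos(ph0)
c=least_squares(lambda p:np.hypot(x-p[0],z-p[1])-50,[0,138]).x
c2=least_squares(lambda p:np.hypot(x-p[0],z-p[1])-p[2],[0,138,50]).x
print("center",c.round(2),c2.round(2),(np.hypot(x-c[0],z-c[1])-50).round(2))
ph=np.arctan2(x-c[0],z-c[1]);T=Fx*np.cos(ph)-Fz*np.sin(ph);R=Fx*np.sin(ph)+Fz*np.cos(ph)
m=D!=0
# T = -dir*C + a cos + b sin (+ optional consts)
A=np.c_[-D,np.cos(ph),np.sin(ph)][m]
s,res,_,_=np.linalg.lstsq(A,T[m],rcond=None)
print("ph",ph.round(2));print("T",T.round(2));print("R",R.round(1))
print("C",s[0].round(2),"amp",np.hypot(*s[1:]).round(2),"resid",(T[m]-A@s).round(2))
# bottom: T_gravity=+A*sin(theta_heavy)?? heavy at angle ph+b pulls towards increasing phi when sin(ph+b)>0: Fext=A sin(ph+b)
b=np.arctan2(s[1],s[2]);print("heavy offset b",round(b,3),"handle angle for heavy down",round((np.pi-b)%(2*np.pi),3))
E
python3 ana.py
```

```text
center [9.0000e-02 1.3931e+02] [9.0000e-02 1.3932e+02 5.0160e+01] [ 0.19  0.4  -0.18  0.07  0.52 -0.01  0.13  0.12]
ph [ 2.05  2.75 -2.81 -2.   -1.24 -0.48  0.4   1.2 ]
T [-6.25 -4.74 -1.   -1.38 -2.59 -5.23 -6.91 -8.63]
R [-15.9 -21.1  -8.9  -6.3  -4.2  14.2   8.1  -0. ]
C 4.67 amp 3.58 resid [ 0.22 -0.68  0.88 -0.26 -0.16 -0.25  0.7  -0.46]
heavy offset b -2.576 handle angle for heavy down 5.717
```

```bash
python3 rows.py 1.2 -0.785 10
```

```text
0.415 [(-2.0, -4.5), (-2.4, -4.3), (-2.9, -4.0), (-3.2, -3.7), (-3.5, -3.3), (-3.9, -3.0), (-4.2, -2.7), (-4.3, -2.2)]
-0.37 [(-4.6, -1.7), (-4.7, -1.3), (-4.9, -0.8), (-4.9, -0.4), (-4.9, 0.1), (-4.8, 0.7), (-4.8, 1.0), (-4.7, 1.6)]
-1.155 [(-4.5, 2.0), (-4.2, 2.4), (-4.0, 2.8), (-3.7, 3.2), (-3.4, 3.6), (-3.0, 3.9), (-2.6, 4.1), (-2.2, 4.4)]
-1.94 [(-1.8, 4.6), (-1.3, 4.7), (-0.8, 4.8), (-0.4, 4.9), (0.1, 4.9), (0.6, 4.9), (1.1, 4.8), (1.6, 4.6)]
-2.725 [(2.0, 4.5), (2.4, 4.3), (2.8, 4.0), (3.2, 3.7), (3.6, 3.4), (3.8, 3.0), (4.2, 2.6), (4.4, 2.2)]
-3.51 [(4.5, 1.8), (4.8, 1.3), (4.8, 0.8), (4.9, 0.4), (4.9, -0.1), (4.9, -0.6), (4.8, -1.1), (4.6, -1.6)]
-4.295 [(4.5, -1.9), (4.3, -2.5), (4.0, -2.8), (3.7, -3.2), (3.4, -3.5), (3.0, -3.9), (2.6, -4.2), (2.2, -4.3)]
-5.08 [(1.8, -4.6), (1.3, -4.7), (0.8, -4.9), (0.4, -4.9), (-0.1, -4.9), (-0.6, -4.8), (-1.1, -4.8), (-1.5, -4.7)]
-5.865 [(-2.0, -4.5), (-2.4, -4.2), (-2.9, -4.0), (-3.2, -3.8), (-3.5, -3.3), (-3.9, -3.1), (-4.1, -2.6), (-4.4, -2.2)]
-6.65 [(-4.6, -1.8), (-4.7, -1.3), (-4.8, -0.8), (-4.9, -0.4), (-4.9, 0.1), (-4.9, 0.6), (-4.8, 1.1), (-4.6, 1.5)]
```

>>> play_rows(rows=[{"fingers": -1, "tx": -2.0, "ty": -5.5, "tz": 0, "turn": 0}, {"fingers": -1, "tx": -2.4, "ty": -5.3, "tz": 0, "turn": 0}, {"fingers": -1, "tx": -2.9, "ty": -4.0, "tz": 0, "turn": 0}, {"fingers": -1, "tx": -3.2, "ty": -3.7, "tz": 0, "turn": 0}, {"fingers": -1, "tx": -3.5, "ty": -3.3, "tz": 0, "turn": 0}, {"fingers": -1, "tx": -3.9, "ty": -3.0, "tz": 0, "turn": 0}, {"fingers": -1, "tx": -4.2, "ty": -2.7, "tz": 0, "turn": 0}, {"fingers": -1, "tx": -4.3, "ty": -2.2, "tz": 0, "turn": 0}])

```text
clock: 18.3
position: [0.5798, -0.0968, 0.1857]
tool_rot: [-1.57, -0.002, -0.598]
wrist_force: [5.7, 0.2, 5.3]
finger_gap: 0.0184
```

```bash
python3 log.py -1
```

```text
{'t': 18.3, 'x': np.float64(19.37), 'y': np.float64(86.3), 'z': np.float64(185.67), 'ph': np.float64(0.37), 'Ft': 2.39, 'Fr': 6.64, 'Fy': np.float64(3.38), 'dir': -1} R 53.3 gap 0.0184 rot [-1.57  -0.002 -0.598]
```

>>> play_rows(rows=[{"fingers": -1, "tx": -4.6, "ty": -1.7, "tz": 0, "turn": 0}, {"fingers": -1, "tx": -4.7, "ty": -1.3, "tz": 0, "turn": 0}, {"fingers": -1, "tx": -4.9, "ty": -0.8, "tz": 0, "turn": 0}, {"fingers": -1, "tx": -4.9, "ty": -0.4, "tz": 0, "turn": 0}, {"fingers": -1, "tx": -4.9, "ty": 0.1, "tz": 0, "turn": 0}, {"fingers": -1, "tx": -4.8, "ty": 0.7, "tz": 0, "turn": 0}, {"fingers": -1, "tx": -4.8, "ty": 1.0, "tz": 0, "turn": 0}, {"fingers": -1, "tx": -4.7, "ty": 1.6, "tz": 0, "turn": 0}])

```text
clock: 19.3
position: [0.5472, -0.0746, 0.1856]
tool_rot: [-1.571, 0.0, -0.598]
wrist_force: [4.2, 0.4, 4.8]
finger_gap: 0.0186
```

```bash
python3 log.py -1
```

```text
{'t': 19.3, 'x': np.float64(-20.02), 'y': np.float64(86.32), 'z': np.float64(185.55), 'ph': np.float64(-0.38), 'Ft': 4.8, 'Fr': 3.2, 'Fy': np.float64(2.75), 'dir': -1} R 53.4 gap 0.0186 rot [-1.571  0.    -0.598]
```

>>> play_rows(rows=[{"fingers": -1, "tx": -4.5, "ty": 2.0, "tz": 0, "turn": 0}, {"fingers": -1, "tx": -4.2, "ty": 2.4, "tz": 0, "turn": 0}, {"fingers": -1, "tx": -4.0, "ty": 2.8, "tz": 0, "turn": 0}, {"fingers": -1, "tx": -3.7, "ty": 3.2, "tz": 0, "turn": 0}, {"fingers": -1, "tx": -3.4, "ty": 3.6, "tz": 0, "turn": 0}, {"fingers": -1, "tx": -3.0, "ty": 3.9, "tz": 0, "turn": 0}, {"fingers": -1, "tx": -2.6, "ty": 4.1, "tz": 0, "turn": 0}, {"fingers": -1, "tx": -2.2, "ty": 4.4, "tz": 0, "turn": 0}])

```text
clock: 20.3
position: [0.5255, -0.0599, 0.1592]
tool_rot: [-1.57, -0.002, -0.598]
wrist_force: [5.5, -0.3, 5.1]
finger_gap: 0.0185
```

```bash
python3 log.py -1
```

```text
{'t': 20.3, 'x': np.float64(-46.28), 'y': np.float64(86.33), 'z': np.float64(159.16), 'ph': np.float64(-1.11), 'Ft': 6.66, 'Fr': -1.95, 'Fy': np.float64(2.88), 'dir': -1} R 51.8 gap 0.0185 rot [-1.57  -0.002 -0.598]
```

>>> play_rows(rows=[{"fingers": -1, "tx": -1.8, "ty": 4.6, "tz": 0, "turn": 0}, {"fingers": -1, "tx": -1.3, "ty": 4.7, "tz": 0, "turn": 0}, {"fingers": -1, "tx": -0.8, "ty": 4.8, "tz": 0, "turn": 0}, {"fingers": -1, "tx": -0.4, "ty": 4.9, "tz": 0, "turn": 0}, {"fingers": -1, "tx": 0.1, "ty": 4.9, "tz": 0, "turn": 0}, {"fingers": -1, "tx": 0.6, "ty": 4.9, "tz": 0, "turn": 0}, {"fingers": -1, "tx": 1.1, "ty": 4.8, "tz": 0, "turn": 0}, {"fingers": -1, "tx": 1.6, "ty": 4.6, "tz": 0, "turn": 0}])

```text
clock: 21.3
position: [0.525, -0.0595, 0.1217]
tool_rot: [-1.571, -0.002, -0.598]
wrist_force: [2.6, 0.4, 10.0]
finger_gap: 0.0186
```

```bash
python3 log.py -1
```

```text
{'t': 21.3, 'x': np.float64(-46.91), 'y': np.float64(86.32), 'z': np.float64(121.69), 'ph': np.float64(-1.87), 'Ft': 8.97, 'Fr': -4.74, 'Fy': np.float64(1.74), 'dir': -1} R 49.0 gap 0.0186 rot [-1.571 -0.002 -0.598]
```

>>> play_rows(rows=[{"fingers": -1, "tx": 2.0, "ty": 4.5, "tz": 0, "turn": 0}, {"fingers": -1, "tx": 2.4, "ty": 4.3, "tz": 0, "turn": 0}, {"fingers": -1, "tx": 2.8, "ty": 4.0, "tz": 0, "turn": 0}, {"fingers": -1, "tx": 3.2, "ty": 3.7, "tz": 0, "turn": 0}, {"fingers": -1, "tx": 3.6, "ty": 3.4, "tz": 0, "turn": 0}, {"fingers": -1, "tx": 3.8, "ty": 3.0, "tz": 0, "turn": 0}, {"fingers": -1, "tx": 4.2, "ty": 2.6, "tz": 0, "turn": 0}, {"fingers": -1, "tx": 4.4, "ty": 2.2, "tz": 0, "turn": 0}])

```text
clock: 22.3
position: [0.5457, -0.0736, 0.0943]
tool_rot: [-1.572, 0.001, -0.598]
wrist_force: [-1.1, 1.5, 14.2]
finger_gap: 0.0186
```

```bash
python3 log.py -1
```

```text
{'t': 22.3, 'x': np.float64(-21.89), 'y': np.float64(86.33), 'z': np.float64(94.27), 'ph': np.float64(-2.66), 'Ft': 8.13, 'Fr': -11.72, 'Fy': np.float64(0.67), 'dir': -1} R 47.1 gap 0.0186 rot [-1.572e+00  1.000e-03 -5.980e-01]
```

>>> play_rows(rows=[{"fingers": -1, "tx": 4.5, "ty": 1.8, "tz": 0, "turn": 0}, {"fingers": -1, "tx": 4.8, "ty": 1.3, "tz": 0, "turn": 0}, {"fingers": -1, "tx": 4.8, "ty": 0.8, "tz": 0, "turn": 0}, {"fingers": -1, "tx": 4.9, "ty": 0.4, "tz": 0, "turn": 0}, {"fingers": -1, "tx": 4.9, "ty": -0.1, "tz": 0, "turn": 0}, {"fingers": -1, "tx": 4.9, "ty": -0.6, "tz": 0, "turn": 0}, {"fingers": -1, "tx": 4.8, "ty": -1.1, "tz": 0, "turn": 0}, {"fingers": -1, "tx": 4.6, "ty": -1.6, "tz": 0, "turn": 0}])

```text
clock: 23.3
position: [0.5733, -0.0924, 0.0909]
tool_rot: [-1.573, 0.01, -0.597]
wrist_force: [-5.5, 6.1, 6.8]
finger_gap: 0.0186
```

```bash
python3 log.py -1; python3 ana.py
```

```text
{'t': 23.3, 'x': np.float64(11.47), 'y': np.float64(86.27), 'z': np.float64(90.9), 'ph': np.float64(2.89), 'Ft': 6.1, 'Fr': -8.6, 'Fy': np.float64(1.98), 'dir': -1} R 46.5 gap 0.0186 rot [-1.573  0.01  -0.597]
center [-4.0000e-02  1.3942e+02] [1.0000e-02 1.3943e+02 5.0160e+01] [ 0.36  0.55 -0.12  0.    0.36 -0.16  0.08  0.2   0.16  0.27  0.28  0.12
  0.16 -0.13]
ph [ 2.05  2.74 -2.82 -2.   -1.24 -0.48  0.41  1.2   0.4  -0.41 -1.17 -1.93
 -2.69  2.91]
T [-6.24 -4.77 -1.03 -1.4  -2.6  -5.25 -6.94 -8.63  2.22  4.87  6.53  8.64
  7.75  6.24]
R [-15.9 -21.   -8.9  -6.3  -4.2  14.2   8.1  -0.    6.7   3.1  -2.4  -5.3
 -12.   -8.5]
C 4.82 amp 3.54 resid [ 0.41 -0.5   1.07 -0.1  -0.04 -0.17  0.77 -0.33  0.29  0.56 -0.34  0.34
 -0.05  0.31]
heavy offset b -2.59 handle angle for heavy down 5.732
```

>>> play_rows(rows=[{"fingers": -1, "tx": 4.5, "ty": -1.9, "tz": 0, "turn": 0}, {"fingers": -1, "tx": 4.3, "ty": -2.5, "tz": 0, "turn": 0}, {"fingers": -1, "tx": 4.0, "ty": -2.8, "tz": 0, "turn": 0}, {"fingers": -1, "tx": 3.7, "ty": -3.2, "tz": 0, "turn": 0}, {"fingers": -1, "tx": 3.4, "ty": -3.5, "tz": 0, "turn": 0}, {"fingers": -1, "tx": 3.0, "ty": -3.9, "tz": 0, "turn": 0}, {"fingers": -1, "tx": 2.6, "ty": -4.2, "tz": 0, "turn": 0}, {"fingers": -1, "tx": 2.2, "ty": -4.3, "tz": 0, "turn": 0}])

```text
clock: 24.3
position: [0.6004, -0.1108, 0.1173]
tool_rot: [-1.57, 0.001, -0.598]
wrist_force: [6.4, 2.4, -5.8]
finger_gap: 0.0187
```

```bash
python3 log.py -1
```

```text
{'t': 24.3, 'x': np.float64(44.27), 'y': np.float64(86.32), 'z': np.float64(117.3), 'ph': np.float64(1.97), 'Ft': 3.79, 'Fr': 5.87, 'Fy': np.float64(5.63), 'dir': -1} R 48.1 gap 0.0187 rot [-1.57e+00  1.00e-03 -5.98e-01]
```

>>> play_rows(rows=[{"fingers": -1, "tx": 1.8, "ty": -4.6, "tz": 0, "turn": 0}, {"fingers": -1, "tx": 1.3, "ty": -4.7, "tz": 0, "turn": 0}, {"fingers": -1, "tx": 0.8, "ty": -4.9, "tz": 0, "turn": 0}, {"fingers": -1, "tx": 0.4, "ty": -4.9, "tz": 0, "turn": 0}, {"fingers": -1, "tx": -0.1, "ty": -4.9, "tz": 0, "turn": 0}, {"fingers": -1, "tx": -0.6, "ty": -4.8, "tz": 0, "turn": 0}, {"fingers": -1, "tx": -1.1, "ty": -4.8, "tz": 0, "turn": 0}, {"fingers": -1, "tx": -1.5, "ty": -4.7, "tz": 0, "turn": 0}])

```text
clock: 25.3
position: [0.6024, -0.1122, 0.1574]
tool_rot: [-1.57, -0.003, -0.598]
wrist_force: [5.8, 1.1, -0.2]
finger_gap: 0.0182
```

```bash
python3 log.py -1
```

```text
{'t': 25.3, 'x': np.float64(46.69), 'y': np.float64(86.29), 'z': np.float64(157.36), 'ph': np.float64(1.14), 'Ft': 1.92, 'Fr': 3.74, 'Fy': np.float64(4.16), 'dir': -1} R 51.3 gap 0.0182 rot [-1.57  -0.003 -0.598]
```

>>> play_rows(rows=[{"fingers": -1, "tx": -2.0, "ty": -4.5, "tz": 0, "turn": 0}, {"fingers": -1, "tx": -2.4, "ty": -4.2, "tz": 0, "turn": 0}, {"fingers": -1, "tx": -2.9, "ty": -4.0, "tz": 0, "turn": 0}, {"fingers": -1, "tx": -3.2, "ty": -3.8, "tz": 0, "turn": 0}, {"fingers": -1, "tx": -3.5, "ty": -3.3, "tz": 0, "turn": 0}, {"fingers": -1, "tx": -3.9, "ty": -3.1, "tz": 0, "turn": 0}, {"fingers": -1, "tx": -4.1, "ty": -2.6, "tz": 0, "turn": 0}, {"fingers": -1, "tx": -4.4, "ty": -2.2, "tz": 0, "turn": 0}])

```text
clock: 26.3
position: [0.5804, -0.0972, 0.1855]
tool_rot: [-1.57, -0.003, -0.598]
wrist_force: [5.0, 0.1, 2.9]
finger_gap: 0.0185
```

```bash
python3 log.py -1;python3 ana.py
```

```text
{'t': 26.3, 'x': np.float64(20.02), 'y': np.float64(86.31), 'z': np.float64(185.54), 'ph': np.float64(0.38), 'Ft': 2.69, 'Fr': 4.19, 'Fy': np.float64(2.86), 'dir': -1} R 53.4 gap 0.0185 rot [-1.57  -0.003 -0.598]
center [-7.0000e-02  1.3948e+02] [-8.0000e-02  1.3947e+02  5.0120e+01] [ 0.41  0.62 -0.08 -0.    0.31 -0.23  0.04  0.21  0.12  0.21  0.23  0.11
  0.2  -0.07 -0.42  0.06  0.25]
ph [ 2.05  2.74 -2.82 -2.   -1.24 -0.48  0.41  1.2   0.4  -0.41 -1.17 -1.93
 -2.69  2.91  2.03  1.21  0.41]
T [-6.23 -4.77 -1.04 -1.41 -2.6  -5.25 -6.95 -8.63  2.22  4.87  6.53  8.63
  7.73  6.23  3.41  1.68  2.57]
R [-16.  -21.   -8.9  -6.3  -4.2  14.2   8.   -0.1   6.7   3.1  -2.4  -5.3
 -12.   -8.5   6.1   3.9   4.3]
C 4.9 amp 3.41 resid [ 0.41 -0.43  1.23  0.1   0.14 -0.07  0.76 -0.38  0.11  0.49 -0.32  0.38
 -0.05  0.24  0.29  0.13  0.49]
heavy offset b -2.583 handle angle for heavy down 5.724
```

```bash
python3 -c "
from rows import rows;print(rows(.41,-.62,7))"
```

```text
[(-6.9, -2.4), (-7.2, -1.4), (-7.4, -0.3), (-7.3, 0.8), (-7.1, 1.8), (-6.8, 2.9), (-6.3, 3.8)]
```

>>> play_rows(rows=[{"fingers": -1, "tx": -6.9, "ty": -2.4, "tz": 0, "turn": 0}, {"fingers": -1, "tx": -7.2, "ty": -1.4, "tz": 0, "turn": 0}, {"fingers": -1, "tx": -7.4, "ty": -0.3, "tz": 0, "turn": 0}, {"fingers": -1, "tx": -7.3, "ty": 0.8, "tz": 0, "turn": 0}, {"fingers": -1, "tx": -7.1, "ty": 1.8, "tz": 0, "turn": 0}, {"fingers": -1, "tx": -6.8, "ty": 2.9, "tz": 0, "turn": 0}, {"fingers": -1, "tx": -6.3, "ty": 3.8, "tz": 0, "turn": 0}, {"fingers": -1, "tx": 0, "ty": 0, "tz": 0, "turn": 0}])

```text
clock: 27.3
position: [0.5379, -0.0684, 0.1789]
tool_rot: [-1.571, 0.002, -0.598]
wrist_force: [3.1, 2.9, 2.8]
finger_gap: 0.0184
```

```bash
python3 log.py 0
```

```text
{'t': 27.3, 'x': np.float64(-31.24), 'y': np.float64(86.25), 'z': np.float64(178.87), 'ph': np.float64(-0.63), 'Ft': 2.41, 'Fr': 1.76, 'Fy': np.float64(4.1), 'dir': 0} R 53.1 gap 0.0184 rot [-1.571  0.002 -0.598]
```

>>> play_rows(rows=[{"fingers": 0.1, "tx": 0, "ty": 0, "tz": 0, "turn": 0}, {"fingers": 0.1, "tx": 0, "ty": 0, "tz": 0, "turn": 0}, {"fingers": 0.1, "tx": 0, "ty": 0, "tz": 0, "turn": 0}, {"fingers": 0.1, "tx": 0, "ty": 0, "tz": 0, "turn": 0}, {"fingers": 0.1, "tx": 0, "ty": 0, "tz": 0, "turn": 0}, {"fingers": 0.1, "tx": 0, "ty": 0, "tz": 0, "turn": 0}, {"fingers": 0.1, "tx": 0, "ty": 0, "tz": 0, "turn": 0}, {"fingers": 0.1, "tx": 0, "ty": 0, "tz": 0, "turn": 0}])

```text
clock: 28.3
position: [0.5389, -0.0692, 0.1793]
tool_rot: [-1.571, -0.0, -0.598]
wrist_force: [0.6, 0.3, 0.0]
finger_gap: 0.0467
```

```bash
python3 st.py; python3 - <<'E'
from st import *
from plant import vision
import cv2
F=[]
for i in range(20):
    im=vision.get_image("scene" if i%2 else "wrist");
    if i==0: cv2.imwrite("pics/w4.png",im)
    if i==1: cv2.imwrite("pics/s4.png",cv2.resize(im[130:300,230:450],None,fx=3.4,fy=3.4))
    F.append(st()[2])
F=np.array(F);print(F.mean(0).round(3),F.std(0).round(3));print(F[:,[0,2]].round(2).tolist())
E
```

```text
t 28.3 stand mm [-30.   86.2 179.3] F [0.36 0.56 0.01] rot [-1.571 -0.    -0.598] gap 0.0467 q [ 0.72  0.19 -0.71  1.77  0.13  1.24 -0.62]
[-0.075 -0.03  -0.003] [0.475 0.488 0.546]
[[-0.52, -0.23], [-0.41, -0.25], [0.7, 0.81], [0.29, -0.01], [0.8, -1.08], [0.01, 0.51], [-0.62, 0.07], [-0.38, 0.3], [-0.61, -1.11], [0.03, -0.1], [0.39, 0.43], [-0.28, 0.4], [0.34, 0.4], [-0.01, -0.22], [-0.1, -0.52], [0.28, 0.17], [-1.08, 1.05], [-0.07, -0.66], [0.33, -0.18], [-0.58, 0.14]]
```

View pics/w4.png

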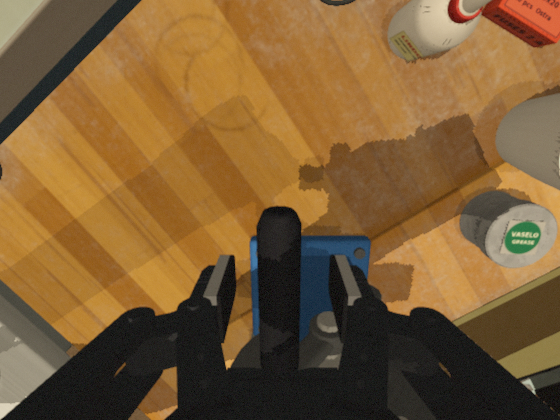

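View pics/s4.png

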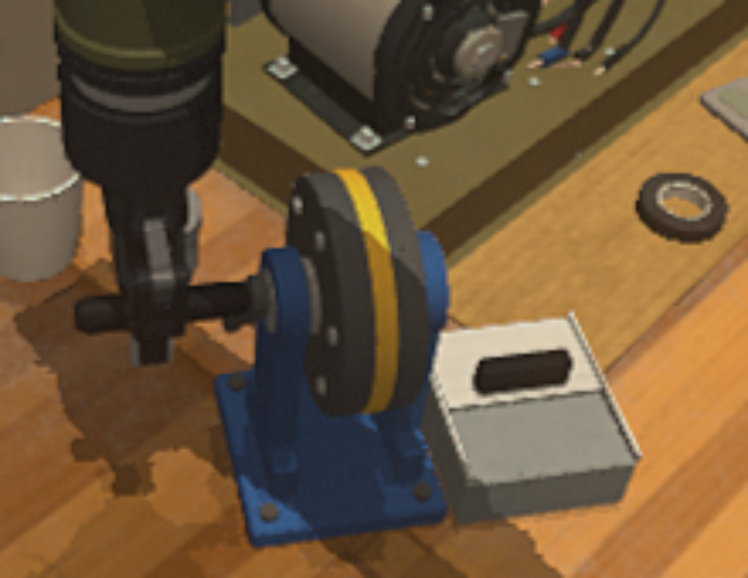

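Bias is zero within noise (the fit stands: handle at −0.56 rad puts the heavy side down). Picture: bar is still between the fingers, cover shut, bystanders untouched. Regrip and trim.

>>> play_rows(rows=[{"fingers": -1, "tx": 0, "ty": 0, "tz": 0, "turn": 0}, {"fingers": -1, "tx": 0, "ty": 0, "tz": 0, "turn": 0}, {"fingers": -1, "tx": 0, "ty": 0, "tz": 0, "turn": 0}, {"fingers": -1, "tx": 0, "ty": 0, "tz": 0, "turn": 0}, {"fingers": -1, "tx": 1.5, "ty": -1, "tz": 0, "turn": 0}, {"fingers": -1, "tx": 1.5, "ty": -1, "tz": 0, "turn": 0}, {"fingers": -1, "tx": 1.5, "ty": -1, "tz": 0, "turn": 0}, {"fingers": -1, "tx": 0, "ty": 0, "tz": 0, "turn": 0}], grip_force=40)

```text
clock: 30.3
position: [0.5409, -0.0705, 0.1817]
tool_rot: [-1.572, 0.004, -0.597]
wrist_force: [-7.4, 2.8, 3.2]
finger_gap: 0.0185
```

```bash
python3 log.py 0; python3 ana.py | grep -A3 ^ph
```

```text
{'t': 30.3, 'x': np.float64(-27.57), 'y': np.float64(86.2), 'z': np.float64(181.66), 'ph': np.float64(-0.54), 'Ft': -4.94, 'Fr': 6.68, 'Fy': np.float64(-1.83), 'dir': 0} R 53.3 gap 0.0185 rot [-1.572  0.004 -0.597]
ph [ 2.05  2.74 -2.82 -2.   -1.24 -0.48  0.41  1.2   0.4  -0.41 -1.17 -1.93
 -2.69  2.91  2.04  1.21  0.41 -0.67 -0.58]
T [-6.22 -4.78 -1.05 -1.42 -2.6  -5.25 -6.95 -8.63  2.21  4.87  6.52  8.62
  7.72  6.23  3.4   1.67  2.57  2.48 -4.71]
```

>>> play_rows(rows=[{"fingers": -1, "tx": 0.5, "ty": -0.5, "tz": 0, "turn": 0}, {"fingers": -1, "tx": 0, "ty": 0, "tz": 0, "turn": 0}, {"fingers": -1, "tx": -0.8, "ty": 0.3, "tz": 0, "turn": 0}, {"fingers": -1, "tx": 0, "ty": 0, "tz": 0, "turn": 0}, {"fingers": -1, "tx": 0, "ty": 0, "tz": 0, "turn": 0}, {"fingers": -1, "tx": 0, "ty": 0, "tz": 0, "turn": 0}, {"fingers": -1, "tx": 0, "ty": 0, "tz": 0, "turn": 0}, {"fingers": -1, "tx": 0, "ty": 0, "tz": 0, "turn": 0}])

```text
clock: 31.3
position: [0.5413, -0.0707, 0.182]
tool_rot: [-1.572, 0.003, -0.597]
wrist_force: [-4.7, 2.8, 2.5]
finger_gap: 0.0187
```

```bash
python3 log.py 0; python3 - <<'E'
from st import *
from plant import vision
import cv2
for i in range(6):
    im=vision.get_image("top" if i%2 else "scene")
    if i<2: cv2.imwrite(f"pics/f{i}.png",im)
    s,d,f=st();print((d*1e3).round(2),f.round(1),np.abs(s["joint_vel"]).max().round(4),s["clock"],round(float(np.arctan2(d[0]*1e3+.07,d[2]*1e3-139.5)),3))
E
```

```text
{'t': 31.3, 'x': np.float64(-27.18), 'y': np.float64(86.24), 'z': np.float64(181.99), 'ph': np.float64(-0.53), 'Ft': -3.37, 'Fr': 4.93, 'Fy': np.float64(-0.35), 'dir': 0} R 53.4 gap 0.0187 rot [-1.572  0.003 -0.597]
[-27.16  86.24 181.99] [-6.2  0.1  2.6] 0.001 31.35 -0.568
[-27.18  86.19 181.96] [-6.4 -0.6  2.8] 0.0015 31.4 -0.568
[-27.17  86.19 181.98] [-6.3 -0.9  2.1] 0.0029 31.45 -0.568
[-27.17  86.21 181.99] [-5.3 -1.1  2.9] 0.0012 31.5 -0.568
[-27.17  86.21 181.96] [-5.8  0.1  2.5] 0.0019 31.55 -0.568
[-27.16  86.22 182.  ] [-6.1 -0.6  2.2] 0.0015 31.6 -0.567
```

View pics/f0.png

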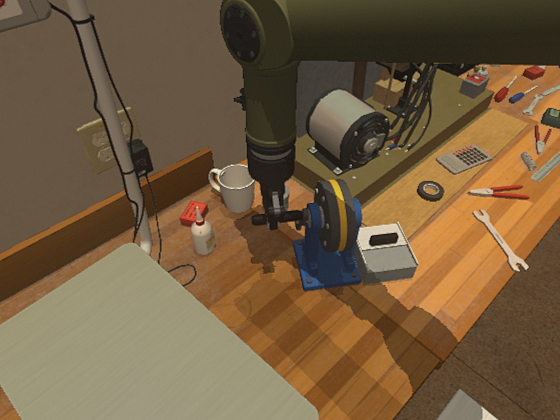

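View pics/f1.png

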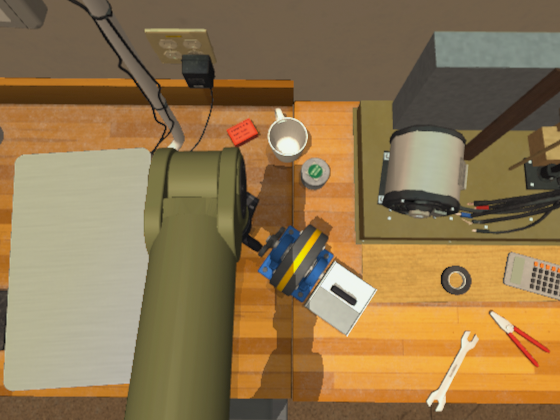

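Cover plate shut (rib at 384,240 in scene), mug, tin and bottle are unmoved, and the handle is held still at −0.57 rad.

```bash
python3 -c "
from plant import env
print(env.sign_off(), env.read_state()['clock'])"
```

```text
the job is handed in; nothing more can be done
the job is handed in; nothing more can be done
```

I slid the cover shut, found the rotor's heavy side by turning the crank, and handed the job in with the heavy side at the bottom and the handle still gripped. The clock was about 31.6 s.

- **Cover:** it stopped hard after 47 mm of travel, not the 55 mm I expected. I took it as starting about 8 mm off its parked stop. The pictures show the plate fully over the weights.
- **Heavy side:** I gripped the crank handle and turned the rotor one full turn forward and 1.3 turns back. The fitted bearing drag was 4.9 N at the handle (5 N given). The fitted pull of the heavy side was 3.4 N (3 to 4.3 N given). The heavy side hangs down with the handle at about −0.56 rad, which I judge good to about 0.05 rad. The forward turn alone gave −0.57.
- **Regrip:** I opened the fingers once at the target to check the force sensor's zero, which was within noise. I then gripped the handle again and trimmed the angle.
- **Last check:** the handle was still at −0.568 rad and gripped at 40 N, with about 6 N of residual push, close to the bearing drag. The mug and tin were unmoved in the last two pictures; the bottle shows unmoved in the scene picture, but the arm hid it in the top view.

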